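Press the eye onto a metal flower

ROBOT

A 6-joint arm with a two-finger parallel gripper is mounted at the origin on the work surface. World frame = base frame: x ahead of the robot, y to its left, z up, the work surface at z = 0. Lengths are in m, angles in rad, forces in N, time in s.
With the tool pointing down it reaches from about 0.3 to 0.875 m from the base axis. Payload 6.4 kg.
Tool frame: the origin (TCP) lies on the centre line of the jaws, within the pads' length; the fingertips stand 22 mm ahead of it and the grasp point (between the pads) lies 3 mm ahead of it; z points along the fingers, y is the line along which they close (so a half turn about z gives the same grasp; the last joint's range is limited). The gripper opens to 85 mm and grips with 20 to 120 N. Pads are 22 mm wide; open, the fingers measure 114 mm over their backs; the gripper's body (76 mm by 85 mm) begins 54 mm behind the grasp point. The pads swing forward as they close: fully open they stand 13 mm farther back than shut.
Start: joints at [-1.443, 0.181, 1.607, -0, 1.354, -0.206], TCP at [0.188, -0.543, 0.253] pointing down, gripper open.
Joint ranges: [-2.99, 2.99], [-0.89, 2.07], [0.3, 2.58], [-1.14, 4.28], [0, 2.63], [-3.12, 3.12]. Speed limits (rad/s): [2.57, 2.57, 3.01, 3.14, 3.14, 3.14].

INTERFACE

Orientations are given as a unit quaternion [w, x, y, z].
In Python, from bench import ctrl gives the robot as it stands. The module is installed in compiled form; this text tells all that it offers.
- The arm moves only by the tool servo_tool, never from a script. Its argument "commands" is a list of rows, each a list of 3 entries, a list of its own where there are three numbers: the shift along the tool's x, y, z in mm, then the turn about the tool's z in rad, then the finger opening in mm, from 0 to 85.4. In form: [[[dx, dy, dz], turn, jaw], ...]. A call has 1 to 20 rows; each row shifts and turns the commanded pose from where the row before left it, along the tool's axes as they then stand; what a row does not reach is not made up. A row lasts 1/8 s, in which the tool goes at most 62.5 mm and 10.7 degrees, less where a joint would pass 70% of its speed; a pose out of reach is approached as far as the arm can. A call with a gripper value outside its range is refused whole. The fingers move at their own pace and stop on an object; the grip force is fixed at half the most. Time passes only in rows, so rows that do not move let the fingers close. It gives the time, the measured TCP pose, the force, the opening and the grip force at its end, in the units of the state.
- ctrl.get_obs(): the state, without advancing time (a new reading comes with each control period).
- ctrl.camera(name): name is "scene" or "top"; returns a dict with "color" (400x640x3 uint8, red, green, blue), "z_map" (400x640 float32, m along the optical axis (not along the pixel's ray), 0 where there is no reading), "fx", "fy", "cx", "cy" (pixels), "k1" (the pictures are not rectified: a ray, as slopes to the right and down, at radius r is drawn at 1 + k1 r^2 times it, then the intrinsics apply), "R" (3x3) and "t" (3): a world point X has camera coordinates R X + t. Camera axes: x right, y down, z forward; pixel columns grow to the right and rows downward; lengths in m; the calibration is good to about 2 mm. A picture is of the moment at which its call begins.
- ctrl.hand_in(): hands the job in; it is judged then, once.
The state is a dict: "time_s": time; "q": joint angles; "dq": joint speeds; "joint_efforts": joint torques, N m; "eef_pos": TCP position; "eef_rot": TCP orientation; "wrist_force": force on the tool from outside, world axes, zero at the start; "torque": the same for the moment, N m; "opening": opening from 0.0 (shut) to 1.0 (fully open); "grasp_force": force on a finger pad.
Only numpy, scipy, OpenCV 4.12 (cv2) and the standard library are available. Lean on these libraries where they do the work, as an engineer would, in place of code of your own. Each camera call takes 0.05 s, during which the arm holds its last target. There are 200 camera calls.

TASK

Set the yellow button, dot up, in the middle of the black sticky foam pad on the metal flower and let go. Then take the red-banded pressing stick from the stand and, holding it upright with its foot on the button's black dot, press gently until the foam is squeezed to about half its height, never flat. Finish like that, still holding the stick and keeping up the light push while the pad bonds; do not lean on the thin petals, shove the flower about or disturb the other things on the table.

Things in the scene. Friction and masses are not known exactly. Their poses are not given: they have to be found in the camera images.
- flower: flower cut from a drinks can, bare aluminium with every third petal blue, lying loose and flat on the table: round hub 60 mm across and 2 mm thick with a shaped ring 5 mm high round it (ring 49 mm across inside), twelve 17 mm wide petals whose tips are 94 mm from the centre and about 7 mm up; nothing of it is higher than 8 mm except the pad. Origin: centre of its underside, z up
- pad_top (a point): centre of the top of the black sticky foam pad in the flower's hub (disc 24 mm across, 8 mm thick, its top 10 mm above the table while not pressed). It moves down with the pad; z up
- pad (a joint): how far the foam pad is squeezed, in m: 0 untouched, 0.004 half its height, 0.0065 squeezed flat (stop). It springs back, about 1.5 N for each mm. The pad does not really stick in the simulation: what stands on it stays by weight and friction
- button_yellow: yellow wooden button, the flower's eye: a disc 32 mm across and 14 mm tall, 12 g, with a 12 mm black dot in the middle of its top; one of three alike (yellow, red, green) on the paper plate. Origin: centre of its underside, z up
- dot (a point): centre of the black dot on the yellow button's top, 14 mm above the button's origin; axes as the button
- button_red: red button, same size as the yellow one; a bystander
- button_green: green button, same size as the yellow one; a bystander
- plate: white paper plate 198 mm across with a 12 mm high rim, fixed to the table; its flat floor (148 mm across) is 4 mm above the table and carries the three buttons 45 mm from its centre. Origin: centre of its underside
- stick: pressing stick: round wooden dowel 12 mm thick with a red band just below the top and a flat black rubber foot 14 mm across at the lower end, 150 mm long in all, 25 g, standing loosely upright in one of the three holes of the stand. Its foot stands 9 mm above the table, its top 159 mm, above the brushes beside it. Origin: centre of the foot's end face; z along the stick, up
- stick_tip (a point): centre of the end face of the stick's rubber foot (same point as the stick's origin)
- stand: wooden tool stand, block 64 x 190 x 45 mm fixed to the table, with three upright holes 15 mm across and 36 mm deep in a row along its y axis, at -60, 0 and +60 mm; they hold the stick and two brushes, which one where varies. Origin: centre of its underside, z up
- brush_blue: short paint brush, blue handle, bristles up, standing in the stand; top 143 mm above the table; a bystander. Origin at its lower end
- brush_white: short paint brush, white handle, as the blue one; a bystander
- tub: empty white plastic tub, 104 mm across, 95 mm tall, at the back; a bystander
- tumbler: blue drinking tumbler with a black lid, 72 mm across, 170 mm tall, at the back; a bystander
- paint_violet: violet paint bottle, 42 mm across, 115 mm tall, at the back; a bystander
- paint_orange: orange paint bottle, same size; a bystander
- scissors: orange-handled scissors, 210 mm long, 12 mm thick, lying at the back; a bystander
Things that resemble listed ones, but are neither listed nor needed, are in the scene too. What is shaped like the flower but brown or pink is not meant.

How it is judged:
On the way, in this order (a step that is already met when the one before it is completed fails the run):
1. the yellow button lies flat and centred on the foam pad, let go, not pushed in (horizontal distance between button_yellow and pad_top below 0.005 m and z of button_yellow in the frame of pad_top between -0.003 and 0.003 m and angle between button_yellow's own z axis and vertical below 0.12 rad and height (world z) of dot above 0.01 m and contact force between each of the fingers, stick and button_yellow below 0.1 N and value of joint pad below 0.001 m and linear speed of button_yellow below 0.02 m/s), for 0.2 s.
2. the stick is held clear above the stand (height (world z) of stick_tip above 0.05 m and contact force between the fingers and stick above 2 N), for 0.1 s.
3. the upright stick presses gently on the dot (horizontal distance between button_yellow and pad_top below 0.005 m and z of button_yellow in the frame of pad_top between -0.003 and 0.003 m and angle between button_yellow's own z axis and vertical below 0.12 rad and height (world z) of dot above 0.01 m and contact force between stick and button_yellow between 1.5 and 10 N and value of joint pad between 0.002 and 0.0058 m and horizontal distance between stick_tip and dot below 0.006 m and z of stick_tip in the frame of dot between -0.003 and 0.003 m and angle between stick's own z axis and vertical below 0.14 rad and contact force between the fingers and stick above 2 N and contact force between each of the arm, the fingers and button_yellow below 0.2 N), for 0.5 s.
At the end, for the whole second after the job is handed in: The gripper still holds the stick upright (8 deg), foot on the dot (6 mm), pushing 1.5-10 N so the pad is squeezed 2-5.8 mm; button flat on the pad, centred (5 mm); gripper and stick off the flower, fingers off the button; flower within 30 mm, all else within 25 mm of where it lay (all of step 3 and contact force between each of the arm, the fingers, stick and flower below 0.3 N and linear speed of each of stick, flower below 0.02 m/s and distance of flower from where it was at the start of the episode below 0.03 m and angle between flower's own z axis and vertical below 0.1 rad and distance of each of button_red, button_green, tub, tumbler, paint_violet, paint_orange, scissors, brush_blue, brush_white from where it was at the start of the episode below 0.025 m); the arm keeps its last pose, push and grip.
It fails at once if the foam pad is squeezed flat (more than 6.2 mm) or the stick pushes with more than 15 N (value of joint pad above 0.0062 m or contact force between stick and flower above 15 N or contact force between stick and button_yellow above 15 N).
It fails at once if the gripper leans on the petals (more than 5 N) (contact force between any of the arm, the fingers and flower above 5 N).
It fails at once if the flower is shoved more than 30 mm (distance of flower from where it was at the start of the episode above 0.03 m).
It fails at once if another button, a brush or another thing on the table is moved more than 25 mm (distance of any of button_red, button_green, tub, tumbler, paint_violet, paint_orange, scissors, brush_blue, brush_white from where it was at the start of the episode above 0.025 m).
It also fails if it takes over 58 s, if anything falls off the work surface, if the arm or the gripper's body presses on something with over 40 N, if the wrist force passes 120 N, or if a joint passes its speed limit or range.

## Working session

There is one attempt and no reset: what is moved stays moved. The work goes in short steps, Python scripts to look and compute and a tool call to move; the robot and the scene stay as the last step left them, time stands still between calls to the robot, and variables do not carry over. Pictures are saved under pics/ and viewed, at most 14 in all, crops included, and the job is handed in when it is done.

Besides the shell and the picture viewer there is one more tool, called after "Emit:" as name(argument=value, ...) on one line, values as JSON. servo_tool: Moves the arm, as the interface text tells. Its arguments: {"type":"object","properties":{"commands":{"type":"array"}},"required":["commands"]}

```bash
mkdir -p pics; cat > h.py <<'E'
import numpy as np, cv2
from bench import ctrl
def cam(n):
    c=ctrl.camera(n); c['R']=np.array(c['R']); c['t']=np.array(c['t']); return c
def ray(c,u,v):
    K=np.array([[c['fx'],0,c['cx']],[0,c['fy'],c['cy']],[0,0,1.]])
    p=cv2.undistortPoints(np.array([[[u,v]]],float),K,np.array([c['k1'],0,0,0.]))[0,0]
    return -c['R'].T@c['t'], c['R'].T@np.array([p[0],p[1],1])
def onplane(c,u,v,z):
    o,d=ray(c,u,v); return o+d*(z-o[2])/d[2]
def proj(c,X):
    K=np.array([[c['fx'],0,c['cx']],[0,c['fy'],c['cy']],[0,0,1.]])
    return cv2.projectPoints(np.array([X],float),cv2.Rodrigues(c['R'])[0],c['t'],K,np.array([c['k1'],0,0,0.]))[0].ravel()
def deep(c,u,v):
    z=c['z_map'][int(round(v)),int(round(u))]; o,d=ray(c,u,v); return o+d*z
def save(c,n,box=None,s=1):
    im=c['color'][...,::-1]
    if box: x0,y0,x1,y1=box; im=im[y0:y1,x0:x1]
    cv2.imwrite('pics/'+n,cv2.resize(im,None,fx=s,fy=s,interpolation=cv2.INTER_CUBIC))
E
python3 - <<'E'
from h import *
for n in('top','scene'):
    c=cam(n); save(c,n+'0.png'); print(n,c['fx'],c['k1'],-c['R'].T@c['t'],c['R'].round(2).tolist())
o=ctrl.get_obs(); print(o)
E
```

```text
top 371.6138412384018 -0.029038020926577368 [0.39379777 0.02507209 1.26884836] [[0.0, -1.0, -0.02], [-1.0, 0.0, -0.08], [0.08, 0.02, -1.0]]
scene 511.10042440342346 -0.02127936884306423 [ 1.33141886 -0.09388545  1.05439146] [[0.16, 0.99, 0.0], [0.76, -0.12, -0.64], [-0.63, 0.1, -0.77]]
{'time_s': 0.1, 'q': array([-1.44327159e+00,  1.81480510e-01,  1.60787929e+00,  4.63849770e-05,
        1.35376765e+00, -2.06314294e-01]), 'dq': array([ 0.00038843, -0.00175682, -0.00261684, -0.00031884,  0.00055094,
       -0.00050509]), 'joint_efforts': array([ 1.80624911e-04, -4.45875084e+01, -3.52240634e+01, -2.85780307e-04,
        4.13079135e-03,  2.94411996e-05]), 'eef_pos': array([ 0.18837667, -0.54280462,  0.25248034]), 'eef_rot': array([-7.65913364e-04,  9.86101796e-01,  1.66140481e-01,  5.28507796e-05]), 'wrist_force': array([ 0.02945169,  0.66776745, -0.36880998]), 'torque': array([0.02842337, 0.01759966, 0.0060254 ]), 'grasp_force': 0.0, 'opening': 0.9986604346080283}
```

View pics/top0.png

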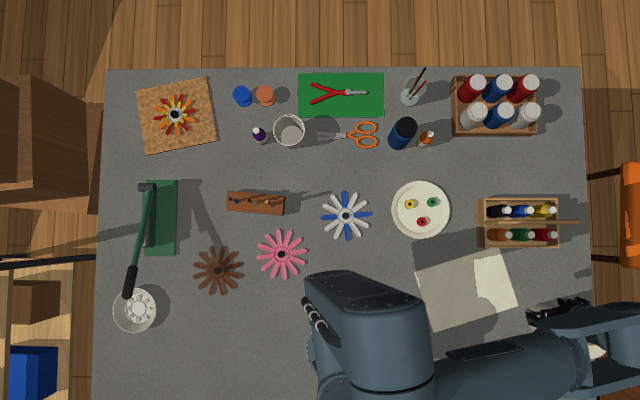

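View pics/scene0.png

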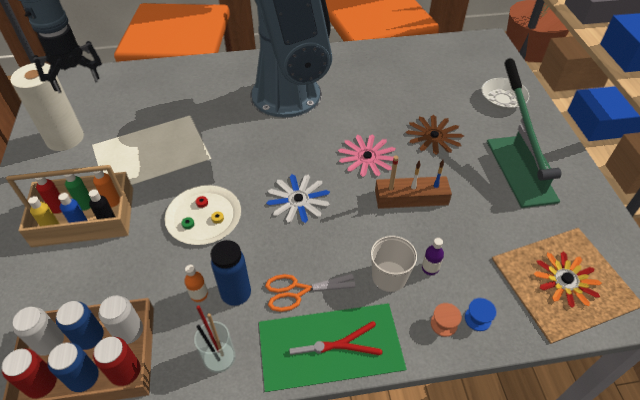

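Top view: the silver/blue flower is at (346,215), the plate at (421,209) with yellow button (410,204), red (422,221) and green (432,202), and the stand at (256,203). Scene view: the stick is at (393,172), the white brush at (416,175) and the blue brush at (438,174).

Look-alikes (top pixels unless noted):
- **Flower:** pink (281,253), brown (218,270) and multicolour on cork (175,113). I choose the silver/blue one at (346,215).
- **Yellow button:** yellow bottle (545,210). I choose the disc on the plate at (410,204).
- **Stick:** the brushes at scene (416,175) and (438,174), and those in the glass at scene (215,340). I choose scene (393,172).

```bash
cat > m.py <<'E'
from h import *
def comps(mask,box,amin=4):
    m=np.zeros_like(mask,np.uint8); x0,y0,x1,y1=box; m[y0:y1,x0:x1]=mask[y0:y1,x0:x1]
    n,l,s,ce=cv2.connectedComponentsWithStats(m)
    return [(int(s[i,4]),ce[i].round(2).tolist()) for i in range(1,n) if s[i,4]>=amin]
if __name__=='__main__':
    T,S=cam('top'),cam('scene')
    for nm,c,bb,fb,sb in(('top',T,(390,180,455,240),(325,195,370,235),(220,180,295,222)),('scene',S,(165,185,242,245),(265,170,335,225),(370,145,460,212))):
        hsv=cv2.cvtColor(c['color'],cv2.COLOR_RGB2HSV).astype(int); H,Sa,V=hsv[...,0],hsv[...,1],hsv[...,2]
        for k,m,b,z in(('yel',(H>18)&(H<35)&(Sa>120),bb,.015),('red',((H<8)|(H>172))&(Sa>120),bb,.015),('grn',(H>50)&(H<90)&(Sa>100),bb,.015),('pad',V<60,fb,.010),('blue',(H>100)&(H<125)&(Sa>120),fb,.005),
          ('band',((H<6)|(H>172))&(Sa>150),sb,.15)):
            for a,p in comps(m,b): print(nm,k,a,p,onplane(c,*p,z).round(4)[:2],deep(c,*p).round(4))
    a=cv2.resize(T['color'][170:250,215:460],None,fx=3.2,fy=3.2,interpolation=2)
    b=cv2.resize(S['color'][140:220,265:460],None,fx=4,fy=4,interpolation=2)
    b=cv2.copyMakeBorder(b,0,0,0,max(0,a.shape[1]-b.shape[1]),0) if b.shape[1]<a.shape[1] else b[:,:a.shape[1]]
    cv2.imwrite('pics/crop.png',np.vstack([a,b])[...,::-1])
E
python3 m.py
```

```text
top yel 65 [409.08, 203.8] [ 0.4838 -0.2283] [ 0.4834 -0.2272  0.0206]
top red 67 [421.36, 221.22] [ 0.4251 -0.2686] [ 0.4251 -0.2686  0.0151]
top grn 58 [431.55, 201.66] [ 0.491  -0.3042] [ 0.4908 -0.3037  0.0169]
top pad 31 [345.19, 215.29] [ 0.4452 -0.013 ] [ 0.4453 -0.013   0.0076]
top blue 62 [344.0, 200.9] [ 0.4945 -0.0092] [ 0.4945 -0.0092  0.0042]
top blue 75 [361.39, 214.05] [ 0.4496 -0.0681] [ 0.4496 -0.068   0.0065]
top blue 57 [330.37, 216.63] [0.4408 0.0373] [0.4409 0.0373 0.0041]
top blue 54 [346.37, 229.09] [ 0.3986 -0.017 ] [ 0.3986 -0.0169  0.0087]
scene yel 107 [217.04, 217.12] [ 0.4893 -0.2316] [ 0.49   -0.2315  0.0158]
scene red 102 [201.44, 201.36] [ 0.4297 -0.271 ] [ 0.4308 -0.2708  0.0162]
scene grn 98 [187.59, 222.83] [ 0.4964 -0.3066] [ 0.4976 -0.3063  0.0165]
scene pad 53 [297.85, 197.17] [ 0.4503 -0.0167] [ 0.4501 -0.0167  0.0097]
scene blue 95 [293.76, 182.07] [ 0.3903 -0.0206] [ 0.3892 -0.0205  0.0037]
scene blue 100 [318.29, 193.66] [0.4423 0.0398] [0.4425 0.0398 0.0052]
scene blue 103 [277.2, 201.15] [ 0.4514 -0.0726] [ 0.4523 -0.0726  0.0061]
scene blue 101 [302.53, 213.67] [ 0.5041 -0.0114] [ 0.5021 -0.0112  0.0025]
scene band 13 [394.46, 161.85] [0.4921 0.2222] [0.4907 0.2227 0.1485]
```

View pics/crop.png

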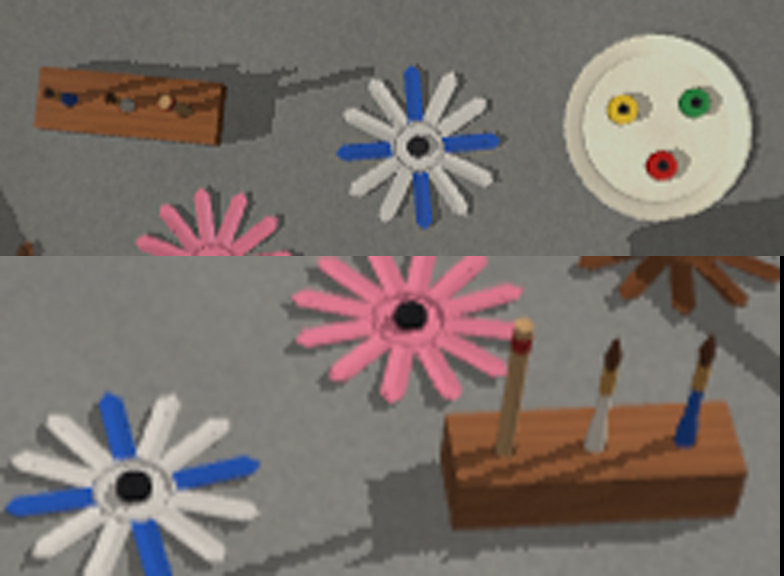

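The crop confirms all three choices: the silver/blue flower with its black pad, the yellow button with a black dot, and the stick with the red band, at the right hole in the top view. Next I move above the yellow button.

Emit:
servo_tool(commands=[[[32,-16.5,0],0,50],[[32,-16.5,0],0,50],[[32,-16.5,0],0,50],[[32,-16.5,0],0,50],[[32,-16.5,0],0,50],[[32,-16.5,0],0,50],[[32,-16.5,0],0,50],[[32,-16.5,0],0,50],[[32,-16.5,0],0,50],[[32,-16.5,0],0,50],[[32,-16.5,0],0,50],[[32,-16.5,0],0,50],[[0,0,20],-0.137,50],[[0,0,20],-0.137,50],[[0,0,20],-0.137,50],[[0,0,20],-0.137,50],[[0,0,20],-0.137,50],[[0,0,20],-0.137,50],[[0,0,0],0,50],[[0,0,0],0,50]])

```text
time_s: 2.7
eef_pos: [0.4867, -0.2306, 0.1339]
eef_rot: [0.0, 0.838, 0.545, 0.0]
wrist_force: [0.2, -0.7, 0.2]
opening: 0.586
grasp_force: 0.0
```

```bash
cat >> h.py <<'E'
from scipy.spatial.transform import Rotation as Ro
def tool():
    o=ctrl.get_obs(); w,x,y,z=o['eef_rot']; return o,np.array(o['eef_pos']),Ro.from_quat([x,y,z,w]).as_matrix()
E
python3 - <<'E'
from h import *
o,p,R=tool(); print(p,R.round(4).tolist(),o['q'].round(3),o['opening'],o['wrist_force'])
S=cam('scene'); T=cam('top')
for c in(S,T):
  print('tips proj',[proj(c,p+R@[0,s*.025,.022]).round(1).tolist() for s in(-1,1)])
a=cv2.resize(S['color'][130:260,140:300],(800,650)[::1],interpolation=2)[:590]
b=cv2.resize(T['color'][150:260,360:470],(440,440),interpolation=2)
save(S,'s1.png',(140,130,300,250),5)
E
```

```text
[ 0.48667082 -0.23062634  0.13394269] [[0.4055, 0.9141, 0.0006], [0.9141, -0.4055, -0.0004], [-0.0002, 0.0007, -1.0]] [-0.663  0.241  1.797  0.     1.103 -0.246] 0.5864539426575973 [ 0.1984668  -0.65403322  0.23742376]
tips proj [[215.2, 184.3], [207.2, 199.3]]
tips proj [[412.9, 208.0], [419.2, 193.3]]
```

View pics/s1.png

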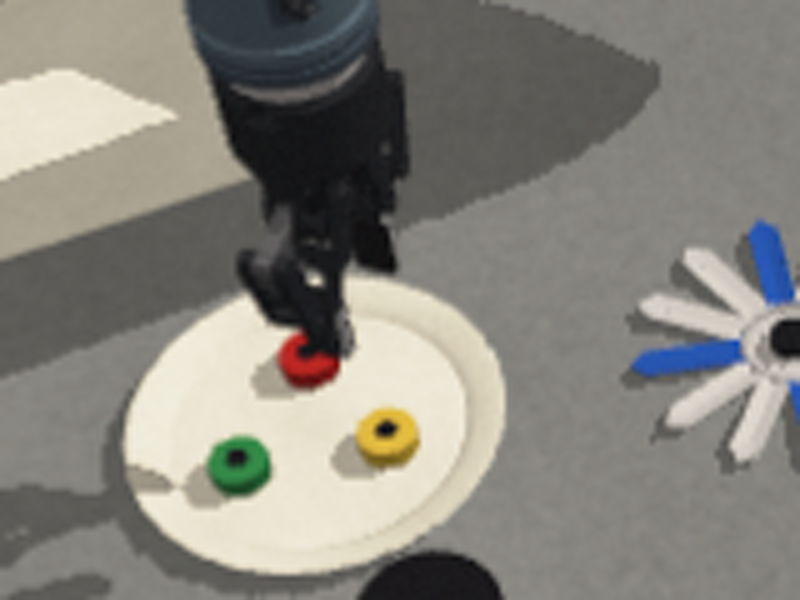

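The crop shows the near fingertip at about pixel (208,200) and the far one at (215,184), matching the projected tips within 1 px. The yellow dot is at about (217.2,215.8). I'll remeasure the dots precisely.

```bash
python3 - <<'E'
from h import *
def dark(c,u,v,r,z,thr=110):
    g=cv2.cvtColor(c['color'],cv2.COLOR_RGB2GRAY)[v-r:v+r+1,u-r:u+r+1].astype(float)
    w=np.clip(thr-g,0,None); yy,xx=np.mgrid[v-r:v+r+1,u-r:u+r+1]
    q=((w*xx).sum()/w.sum(),(w*yy).sum()/w.sum()); return np.round(q,2),onplane(c,*q,z).round(4)[:2]
S=cam('scene'); T=cam('top')
print('S dot',dark(S,217,216,3,.018)); print('S pad',dark(S,298,197,7,.0095,90))
print('T pad',dark(T,345,215,4,.010,90))
o,p,R=tool()
for nm,q in(('S',dark(S,217,216,3,.018)[1]),('T',np.array([.4838,-.2283]))):
    print(nm,(R.T@np.array([q[0]-p[0],q[1]-p[1],0])*1000).round(1))
# plate rim centre check per camera
for c,b in((S,(160,180,245,250)),):
    m=(c['color'].min(2)>150).astype(np.uint8); k=np.zeros_like(m); k[b[1]:b[3],b[0]:b[2]]=m[b[1]:b[3],b[0]:b[2]]
    ct=max(cv2.findContours(k,0,1)[0],key=len); P=np.array([onplane(c,*x,.012)[:2] for x in ct[:,0].astype(float)]); print('plate',cv2.minEnclosingCircle(P.astype(np.float32)))
E
```

```text
S dot (array([216.73, 215.35]), array([ 0.4858, -0.2318]))
S pad (array([298.  , 197.25]), array([ 0.4502, -0.0163]))
T pad (array([345.22, 215.32]), array([ 0.4451, -0.0131]))
S [-1.4 -0.5 -0. ]
T [ 1.  -3.7 -0. ]
plate ((0.4678957760334015, -0.26831376552581787), 0.09952203929424286)
```

Emit:
servo_tool(commands=[[[0,-2,20],0,50],[[0,0,20],0,50],[[0,0,20],0,50],[[0,0,20],0,50],[[0,0,12],0,50],[[0,0,9],0,50],[[0,0,0],0,50],[[0,0,0],0,50]])

```text
time_s: 3.9
eef_pos: [0.485, -0.2299, 0.0329]
eef_rot: [0.001, 0.838, 0.546, 0.0]
wrist_force: [-0.2, 0.2, 0.5]
opening: 0.585
grasp_force: 0.0
```

```bash
python3 - <<'E'
from h import *
S=cam('scene'); save(S,'s2.png',(170,160,260,250),6)
E
```

```text
(no output)
```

View pics/s2.png

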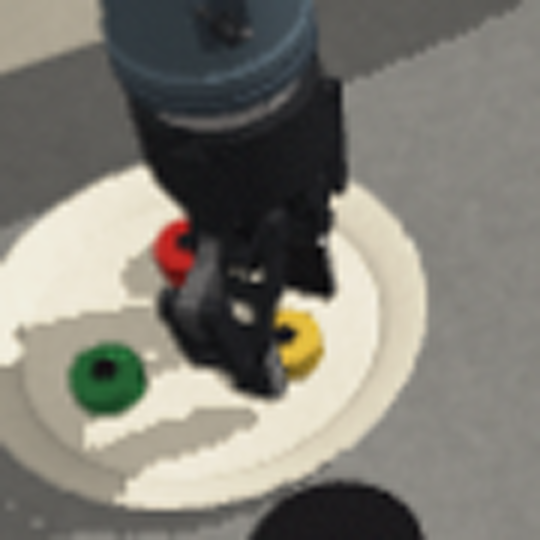

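The button at crop (297,342) sits between the fingertips at (270,390) and (318,290), so I close and lift.

Emit:
servo_tool(commands=[[[0,0,0],0,40],[[0,0,0],0,34],[[0,0,0],0,28],[[0,0,0],0,28],[[0,0,0],0,28],[[0,0,0],0,28]])

```text
time_s: 4.7
eef_pos: [0.4847, -0.2297, 0.033]
eef_rot: [0.0, 0.838, 0.546, 0.0]
wrist_force: [-2.3, 1.3, 5.2]
opening: 0.338
grasp_force: 49.9
```

Emit:
servo_tool(commands=[[[0,0,-5],0,28],[[0,0,-15],0,28],[[0,0,-30],0,28],[[0,0,-40],0,28],[[0,0,0],0,28]])

```text
time_s: 5.32
eef_pos: [0.4869, -0.2313, 0.1268]
eef_rot: [0.004, 0.838, 0.546, 0.001]
wrist_force: [0.3, 0.2, -0.5]
opening: 0.34
grasp_force: 49.7
```

```bash
python3 - <<'E'
from h import *
S=cam('scene'); save(S,'s3.png',(180,130,260,230),6)
o,p,R=tool(); print(proj(S,p+R@[0,0,.022]),proj(S,p+R@[0,0,.003]),o['wrist_force'],o['opening'],o['grasp_force'])
E
```

```text
[211.87851429 193.92420122] [210.62302558 188.80029698] [-0.43054182  0.17131112  0.45496408] 0.33743071009829023 49.68030273914337
```

View pics/s3.png

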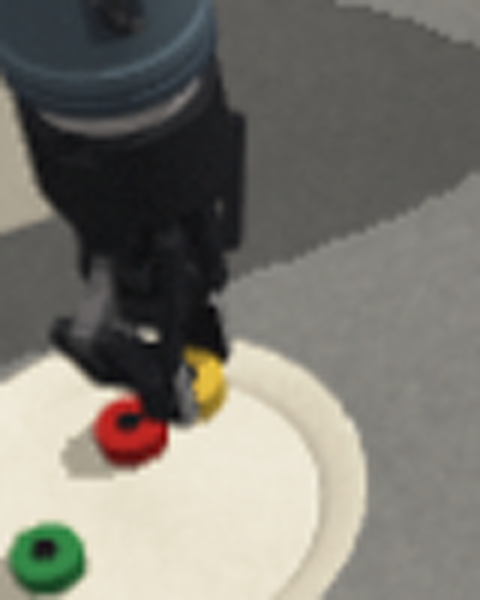

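The button is held between the tips at crop (205,385). I carry it over the flower and turn it so the scene camera can see it.

Emit:
servo_tool(commands=[[[25.9,-17.8,0],0,28],[[25.9,-17.8,0],0,28],[[25.9,-17.8,0],0,28],[[25.9,-17.8,0],0,28],[[25.9,-17.8,0],0,28],[[25.9,-17.8,0],0,28],[[25.9,-17.8,0],0,28],[[0,0,6],0.164,28],[[0,0,6],0.164,28],[[0,0,6],0.164,28],[[0,0,6],0.164,28],[[0,0,6],0.164,28],[[0,0,6],0.164,28],[[0,0,6],0.164,28],[[0,0,0],0,28],[[0,0,0],0,28]])

```text
time_s: 7.38
eef_pos: [0.4433, -0.0133, 0.08]
eef_rot: [-0.0, 1.0, 0.005, -0.0]
wrist_force: [-0.3, 0.4, -0.6]
opening: 0.342
grasp_force: 49.7
```

```bash
python3 - <<'E'
from h import *
S=cam('scene'); save(S,'s4.png',(255,130,345,220),6)
o,p,R=tool(); print(p,R.round(4).tolist(),o['q'].round(3)); print(proj(S,p+R@[0,0,.022]),proj(S,p+R@[0,0,.003]))
hsv=cv2.cvtColor(S['color'],cv2.COLOR_RGB2HSV)[130:220,255:345].astype(int)
m=(hsv[...,0]>18)&(hsv[...,0]<35)&(hsv[...,1]>120); y,x=np.nonzero(m); print(m.sum(),x.mean()+255,y.mean()+130,x.min()+255,x.max()+255,y.min()+130,y.max()+130)
z=S['z_map'][130:220,255:345][m]; print(np.percentile(z,[5,50,95]))
P=np.array([deep(S,a+255,b+130) for a,b in zip(x,y)]); print(np.percentile(P,[5,50,95],axis=0).round(4))
E
```

```text
[ 0.44346552 -0.01339833  0.08024856] [[0.9999, 0.0103, -0.0003], [0.0103, -0.9999, 0.0001], [-0.0003, -0.0001, -1.0]] [-0.299  0.139  2.057  0.     0.946  1.262]
[298.16237565 183.11090423] [297.91983471 178.20790024]
106 298.5 182.77358490566039 293 304 178 188
[1.31863931 1.32765174 1.34002104]
[[ 0.4307 -0.0257  0.056 ]
 [ 0.4486 -0.0126  0.0635]
 [ 0.4587  0.0007  0.0671]]
```

View pics/s4.png

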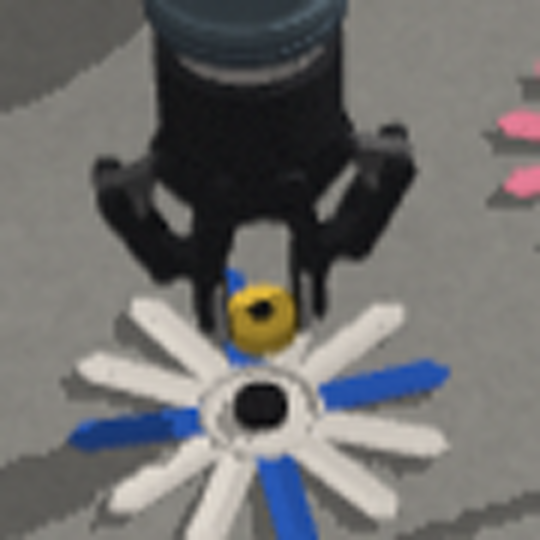

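The button is level between the fingers, with its dot at about px (298.5,181.3) and the pad at (298.5,197.5). I compute the offset from one picture.

```bash
cat >> h.py <<'E'
def dark(c,u,v,r,z,thr=110):
    g=cv2.cvtColor(c['color'],cv2.COLOR_RGB2GRAY)[v-r:v+r+1,u-r:u+r+1].astype(float)
    w=np.clip(thr-g,0,None); yy,xx=np.mgrid[v-r:v+r+1,u-r:u+r+1]
    q=((w*xx).sum()/w.sum(),(w*yy).sum()/w.sum()); return np.round(q,2),onplane(c,*q,z).round(4)[:2]
E
python3 - <<'E'
from h import *
S=cam('scene'); o,p,R=tool(); print(p,R[:,2])
print(dark(S,298,181,2,p[2]-.015),dark(S,298,181,3,p[2]-.015,90))
print('pad',dark(S,298,197,7,.0095,90))
# pad ellipse: extents, top face only in rows: compare left/right extents for y, hub ring/bright disc
g=cv2.cvtColor(S['color'],cv2.COLOR_RGB2GRAY)
for v in range(190,206): print(v,g[v,288:310])
E
```

```text
[ 0.44359756 -0.01344117  0.08035941] [ 2.74903170e-05  2.05584957e-05 -9.99999999e-01]
(array([298.05, 181.32]), array([ 0.4436, -0.0135])) (array([298.05, 181.21]), array([ 0.4432, -0.0134]))
pad (array([297.98, 197.25]), array([ 0.4502, -0.0164]))
190 [208 203 200 199 197 122 118 101 111 105 122 146 172 197 186 190 189 169
 203 205 203 198]
191 [210 209 203 200 198 171 162 140 151 151 150 151 139 150 163 182 192 204
 205 202 196 191]
192 [203 210 203 193 187 172 158 173 151 173 175 174 157 153 151 141 165 190
 201 194 189 183]
193 [190 206 191 167 166 177 200 184 172 136 139 137 171 180 198 158 151 152
 182 189 172 151]
194 [200 194 180 176 197 198 182 108  36  27  29  28  28  95 176 198 199 138
 150 183 109  81]
195 [188 168 179 197 199 199 108  38  28  27  30  30  32  26 103 196 200 160
 133 157 106  81]
196 [149 177 195 199 184 183  56  27  28  27  27  27  29  26  63 197 200 200
 142 150 159  88]
197 [160 186 200 202 146 138  46  27  29  27  26  29  28  27  28 196 203 200
 143 132 197  99]
198 [157 187 200 189 144 140  41  28  27  27  24  29  28  27  39 194 202 202
 163 147 187 141]
199 [133 191 199 144 139 140  56  23  22  25  23  26  25  19  77 195 199 201
 203 160 171 195]
200 [127 188 200 144 138 139 102  48  21  15  20  18  14  59 138 198 200 199
 191 187 199 199]
201 [105 159 193 162 140 139 140 102  79  61  86  85 110 140 195 201 202 200
 165 199 200 201]
202 [144 164 172 190 161 141 157 159 141 143 167 169 197 200 200 198 200 199
 186 205 198 190]
203 [211 212 146 165 186 156 197 201 162 199 202 202 202 199 199 197 196 193
 192 192 194 171]
204 [209 210 160 166 166 182 189 193 197 197 198 202 200 197 190 191 189 194
 194 192 192 194]
205 [202 198 195 192 193 187 158 167 183 180 179 184 179 173 147 178 195 206
 201 197 194 193]
```

Emit:
servo_tool(commands=[[[3.5,2.6,10],0,28],[[0,0,12],0,28],[[0,0,10],0,28],[[0,0,5],0,28],[[0,0,2],0,28],[[0,0,1.5],0,28],[[0,0,0],0,28],[[0,0,0],0,28],[[0,0,0],0,28]])

```text
time_s: 8.6
eef_pos: [0.4472, -0.016, 0.04]
eef_rot: [0.0, 1.0, 0.004, 0.0]
wrist_force: [0.8, 0.3, 0.1]
opening: 0.34
grasp_force: 49.7
```

```bash
python3 - <<'E'
from h import *
S=cam('scene'); save(S,'s5.png',(255,130,345,220),6)
o,p,R=tool(); print(p,o['wrist_force'])
print(dark(S,*proj(S,p+[0,0,-.015]).round().astype(int),3,p[2]-.015,90))
E
```

```text
[ 0.44722102 -0.01603797  0.03995276] [-0.91092644  0.08560347 -0.39141661]
(array([297.7 , 192.49]), array([ 0.4467, -0.0162]))
```

View pics/s5.png

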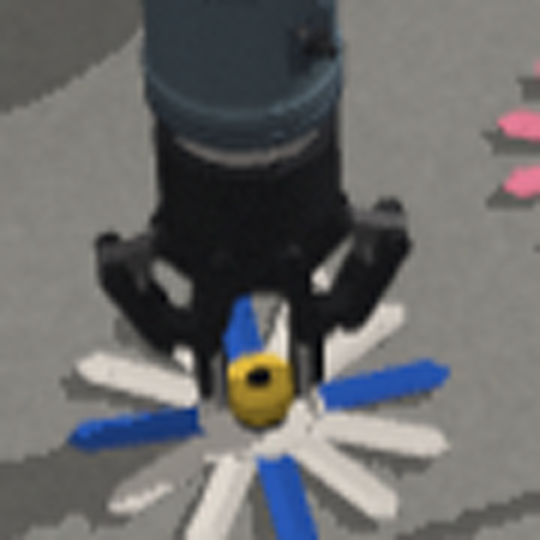

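The button is centred over the hub, about 1 mm above the pad with no contact. I lower it the last bit and release.

Emit:
servo_tool(commands=[[[0,0,0.7],0,28],[[0,0,0],0,28],[[0,0,0],0,31],[[0,0,0],0,34],[[0,0,0],0,38],[[0,0,0],0,44],[[0,0,0],0,50],[[0,0,0],0,50],[[0,0,-10],0,50],[[0,0,-20],0,50],[[0,0,-30],0,50],[[0,0,-30],0,50],[[0,0,-30],0,50],[[0,0,-30],0,50],[[0,0,0],0,50]])

```text
time_s: 10.52
eef_pos: [0.4489, -0.0165, 0.1922]
eef_rot: [0.001, 1.0, 0.004, 0.003]
wrist_force: [-0.2, -0.4, -0.0]
opening: 0.588
grasp_force: 0.0
```

```bash
python3 - <<'E'
from h import *
S=cam('scene'); save(S,'s6.png',(255,130,455,230),4)
o,p,R=tool(); print(p)
print('dot',[dark(S,298,192,r,.024,90) for r in (2,3)])
T=cam('top')
for c,sb in((S,(370,145,460,212)),(T,(262,180,295,222))):
    hsv=cv2.cvtColor(c['color'],cv2.COLOR_RGB2HSV).astype(int); H,Sa,V=hsv[...,0],hsv[...,1],hsv[...,2]
    m=((H<6)|(H>172))&(Sa>150); k=np.zeros_like(m); k[sb[1]:sb[3],sb[0]:sb[2]]=True; y,x=np.nonzero(m&k)
    if len(x): print('band',len(x),x.mean(),y.mean(),onplane(c,x.mean(),y.mean(),.150),np.median([deep(c,a,b) for a,b in zip(x,y)],0))
# stand top: stick axis at several rows in scene by wood colour columns
g=S['color']
for v in range(154,192,3): print(v,[tuple(int(t) for t in g[v,u]) for u in range(387,400)])
E
```

```text
[ 0.44779742 -0.01619752  0.19044429]
dot [(array([297.91, 192.56]), array([ 0.4462, -0.0156])), (array([297.91, 192.56]), array([ 0.4462, -0.0156]))]
band 14 394.57142857142856 161.78571428571428 [0.49188167 0.22249438 0.15      ] [0.48987983 0.22371161 0.14613318]
band 3 268.6666666666667 202.0 [0.47966497 0.22293405 0.15      ] [0.48009393 0.22383508 0.14440625]
154 [(102, 101, 97), (104, 102, 97), (132, 129, 124), (132, 132, 125), (135, 133, 128), (134, 132, 127), (135, 133, 127), (134, 131, 126), (136, 131, 124), (133, 128, 120), (129, 129, 122), (132, 130, 124), (133, 131, 125)]
157 [(214, 116, 138), (214, 115, 138), (213, 115, 138), (215, 116, 138), (214, 115, 138), (213, 115, 138), (198, 118, 122), (185, 143, 99), (192, 149, 104), (190, 148, 103), (182, 143, 99), (153, 134, 112), (131, 129, 123)]
160 [(124, 91, 96), (133, 88, 97), (151, 97, 107), (179, 103, 118), (179, 103, 119), (180, 99, 117), (93, 45, 37), (98, 71, 50), (104, 73, 51), (100, 74, 52), (107, 77, 52), (134, 110, 105), (131, 129, 123)]
163 [(140, 131, 127), (137, 134, 129), (107, 106, 101), (104, 103, 98), (104
[... 1302 characters left out ...]
99, 77, 53), (138, 96, 63), (142, 89, 56), (142, 89, 55), (142, 90, 56), (143, 91, 56), (144, 90, 57)]
184 [(145, 91, 57), (144, 91, 56), (113, 82, 55), (107, 83, 58), (107, 84, 59), (102, 80, 55), (116, 89, 62), (143, 90, 57), (143, 89, 55), (143, 90, 55), (140, 88, 56), (139, 87, 55), (139, 88, 56)]
187 [(131, 82, 51), (102, 64, 40), (105, 83, 57), (105, 84, 58), (104, 81, 57), (103, 81, 57), (111, 79, 52), (120, 76, 48), (139, 87, 54), (139, 86, 54), (138, 87, 55), (140, 87, 55), (140, 87, 54)]
190 [(108, 67, 43), (108, 68, 43), (106, 67, 42), (130, 86, 55), (125, 84, 54), (124, 82, 53), (139, 87, 55), (138, 85, 55), (137, 86, 54), (127, 79, 51), (127, 79, 50), (97, 60, 37), (95, 59, 36)]
```

View pics/s6.png

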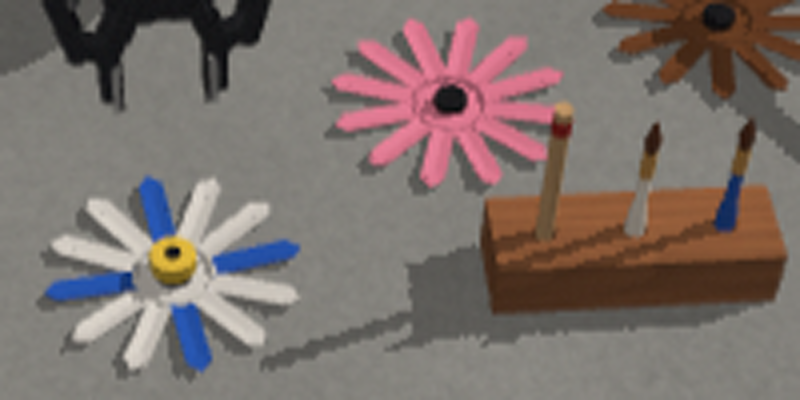

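The button lies flat on the pad, with its dot at about px (297.9,192.6), which is (0.446,-0.016). The stick top is at about px (395.5,157). I measure it now.

```bash
python3 - <<'E'
from h import *
S=cam('scene'); T=cam('top')
for nm,c,b in(('S',S,(385,148,405,165)),('T',T,(258,195,276,212))):
    im=c['color'].astype(int); R,G,B=im[...,0],im[...,1],im[...,2]
    k=np.zeros(R.shape,bool); k[b[1]:b[3],b[0]:b[2]]=True
    m=k&(R>150)&(R-B>50)&(G-B>20); y,x=np.nonzero(m)
    print(nm,m.sum(),x.mean(),y.mean(),onplane(c,x.mean(),y.mean(),.159).round(4), np.median([deep(c,i,j) for i,j in zip(x,y)],0).round(4))
for x,y in((.487,.2235),(.49,.222),(.484,.2235)):
    print(x,y,[proj(S,[x,y,z]).round(1).tolist() for z in(.159,.13,.10,.07,.045)])
# stand top corners in top view via depth ~ .045
P=[];
for v in range(180,225):
    for u in range(215,300):
        X=deep(T,u,v)
        if .040<X[2]<.052: P.append(X[:2])
r=cv2.minAreaRect(np.array(P,np.float32)*1000); print(r); print('hull',cv2.boxPoints(r))
E
```

```text
S 11 395.6363636363636 156.9090909090909 [0.4844 0.226  0.159 ] [0.4825 0.2261 0.1583]
T 9 266.1111111111111 201.33333333333334 [0.481  0.2291 0.159 ] [0.4818 0.2294 0.1605]
0.487 0.2235 [[394.9, 157.8], [393.6, 165.9], [392.3, 174.1], [391.0, 182.0], [390.0, 188.4]]
0.49 0.222 [[394.6, 158.7], [393.3, 166.9], [392.0, 175.0], [390.7, 182.9], [389.7, 189.3]]
0.484 0.2235 [[394.6, 156.9], [393.3, 165.1], [392.0, 173.3], [390.7, 181.2], [389.7, 187.5]]
((485.90478515625, 289.439208984375), (191.04904174804688, 64.20704650878906), 84.83831787109375)
hull [[445.33743 197.1903 ]
 [509.2841  191.41382]
 [526.47217 381.6881 ]
 [462.52548 387.4646 ]]
```

Emit:
servo_tool(commands=[[[0,0,-30],0,50],[[6.2,-40.4,0],0,50],[[6.2,-40.4,0],0,50],[[6.2,-40.4,0],0,50],[[6.2,-40.4,0],0,50],[[6.2,-40.4,0],0,50],[[6.2,-40.4,0],0,50],[[0,0,0],-0.1855,45],[[0,0,0],-0.1855,45],[[0,0,0],-0.1855,45],[[0,0,0],-0.1855,45],[[0,0,0],-0.1855,45],[[0,0,0],-0.1855,45],[[0,0,0],-0.1855,45],[[0,0,0],-0.1855,45],[[0,0,0],0,45],[[0,0,0],0,45]])

```text
time_s: 12.85
eef_pos: [0.4821, 0.2266, 0.2184]
eef_rot: [-0.0, 0.736, 0.677, -0.001]
wrist_force: [0.8, -0.2, -0.4]
opening: 0.531
grasp_force: 0.0
```

```bash
python3 - <<'E'
from h import *
o,p,R=tool(); print(p,R.round(4).tolist(),o['q'].round(2))
print((R.T@(np.array([.483,.2265,.13])-p)*1000).round(1))
S=cam('scene')
print('dot',dark(S,298,192,3,.024,90))
E
```

```text
[0.48205633 0.22658682 0.21835659] [[0.0826, 0.9966, -0.0014], [0.9966, -0.0826, -0.0003], [-0.0004, -0.0013, -1.0]] [0.22 0.12 1.75 0.   1.27 0.3 ]
[ 0.   1.1 88.4]
dot (array([297.91, 192.56]), array([ 0.4462, -0.0156]))
```

Emit:
servo_tool(commands=[[[0,1,20],0,45],[[0,0,20],0,45],[[0,0,20],0,45],[[0,0,15],0,45],[[0,0,15],0,45],[[0,0,0],0,45],[[0,0,0],0,45]])

```text
time_s: 13.78
eef_pos: [0.4838, 0.2267, 0.1296]
eef_rot: [0.0, 0.735, 0.679, 0.0]
wrist_force: [0.4, -0.6, 0.1]
opening: 0.526
grasp_force: 0.0
```

```bash
python3 - <<'E'
from h import *
o,p,R=tool(); print(p,o['wrist_force'])
S=cam('scene'); save(S,'s7.png',(340,90,460,200),5)
E
```

```text
[0.48381504 0.22669152 0.12956746] [ 0.43746265 -0.5858498   0.13099514]
```

View pics/s7.png

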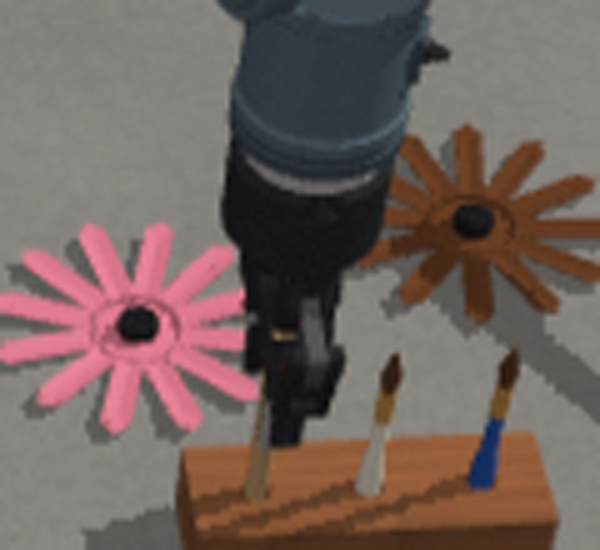

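Near fingertip at crop (287,435), stick behind it at about crop (262,400). I check their lateral alignment.

```bash
python3 - <<'E'
from h import *
o,p,R=tool(); S=cam('scene')
for t in([0,.0225,.022],[0,.036,.022],[-.011,.03,.022],[.011,.03,.022]): print(t,(np.array(proj(S,p+R@t))-[340,90])*5)
g=S['color']
for v in range(168,190,2): print(v,[tuple(int(t) for t in g[v,u]) for u in range(388,403)])
for z in(.045,.06,.08,.1): print(z,proj(S,[p[0],p[1],z]))
E
```

```text
[0, 0.0225, 0.022] [275.36669424 437.78295634]
[0, 0.036, 0.022] [279.93741499 457.74697853]
[-0.011, 0.03, 0.022] [256.11256679 450.06729046]
[0.011, 0.03, 0.022] [299.66198713 447.6160418 ]
168 [(224, 123, 146), (224, 123, 146), (224, 123, 147), (187, 124, 134), (77, 60, 48), (26, 25, 26), (24, 24, 26), (18, 18, 18), (21, 20, 22), (20, 20, 22), (19, 20, 22), (18, 19, 20), (20, 20, 22), (20, 22, 22), (20, 20, 22)]
170 [(124, 91, 97), (132, 120, 118), (133, 119, 118), (123, 104, 96), (93, 78, 60), (65, 63, 61), (40, 41, 41), (21, 21, 21), (20, 21, 22), (18, 19, 21), (31, 31, 33), (31, 32, 34), (30, 30, 32), (29, 30, 31), (27, 28, 31)]
172 [(105, 104, 99), (135, 133, 127), (136, 133, 128), (113, 96, 76), (72, 67, 60), (87, 86, 84), (43, 42, 42), (20, 21, 21), (18, 17, 20), (19, 20, 22), (23, 24, 26), (25, 25, 27), (26, 26, 28), (24, 24, 26), (25, 25, 27)]
174 [(135, 133, 127), (135, 134, 128), (132, 129, 122), (103, 82, 59), (72, 70, 69), (88, 86, 84), (40, 39, 39), (20, 19, 22), (21, 21, 23), (20, 19, 23), (20, 20, 23), (16, 18, 19), (44, 43, 45), (115, 112, 108), (135, 133, 128)]
17
[... 1035 characters left out ...]
 56), (147, 93, 57), (143, 89, 56), (144, 90, 57), (143, 91, 57), (144, 91, 58), (144, 90, 58), (143, 89, 56)]
186 [(136, 85, 53), (108, 84, 58), (109, 86, 59), (106, 83, 58), (102, 79, 55), (128, 93, 62), (141, 90, 55), (147, 92, 57), (147, 92, 57), (147, 94, 58), (146, 92, 58), (148, 93, 58), (147, 93, 58), (150, 95, 60), (149, 93, 58)]
188 [(80, 53, 34), (106, 83, 57), (109, 86, 60), (105, 82, 57), (107, 83, 58), (88, 60, 38), (132, 82, 51), (143, 90, 56), (144, 91, 57), (143, 89, 56), (144, 90, 57), (145, 91, 57), (144, 90, 55), (145, 91, 57), (134, 85, 52)]
0.045 [390.92268218 187.37805059]
0.06 [391.53761422 183.57936909]
0.08 [392.37402938 178.41089594]
0.1 [393.22990104 173.12028144]
```

Aligned within about 1 mm, so I grip and lift clear.

Emit:
servo_tool(commands=[[[-1,0,0],0,30],[[0,0,0],0,18],[[0,0,0],0,8],[[0,0,0],0,5],[[0,0,0],0,5],[[0,0,0],0,5],[[0,0,0],0,5],[[0,0,0],0,5]])

```text
time_s: 14.88
eef_pos: [0.4834, 0.2257, 0.1294]
eef_rot: [0.0, 0.734, 0.679, 0.0]
wrist_force: [-1.6, -0.4, 4.6]
opening: 0.121
grasp_force: 58.4
```

Emit:
servo_tool(commands=[[[0,0,-8],0,5],[[0,0,-12],0,5],[[0,0,-15],0,5],[[0,0,-15],0,5],[[0,0,-15],0,5],[[0,0,-15],0,5],[[0,0,0],0,5],[[0,0,0],0,5]])

```text
time_s: 15.88
eef_pos: [0.4831, 0.2255, 0.2087]
eef_rot: [-0.0, 0.734, 0.679, -0.0]
wrist_force: [-0.1, -0.2, -0.4]
opening: 0.126
grasp_force: 58.4
```

```bash
cat > st.py <<'E'
from h import *
# stick axis: wood/foot pixels below the fingers by depth near the tool axis, both cameras
o,p,R=tool(); print(p,'F',np.round(o['wrist_force'],2),'open',round(o['opening'],3),'g',round(o['grasp_force'],1))
for nm in('scene','top'):
    c=cam(nm); P=[];Q=[]
    u0,v0=proj(c,p+[0,0,-.08]).astype(int)
    for v in range(v0-35,v0+35):
        for u in range(u0-20,u0+20):
            X=deep(c,u,v)
            if np.hypot(*(X[:2]-p[:2]))<.03 and p[2]-.145<X[2]<p[2]-.035: P.append(X);Q.append((u,v))
    P=np.array(P)
    if len(P)<10: print(nm,'few',len(P)); continue
    print(nm,len(P))
    for a in np.arange(-.145,-.03,.02):
        k=(P[:,2]-p[2]>a)&(P[:,2]-p[2]<a+.02)
        if k.sum()>2: print(round(a+.01,3),k.sum(),((P[k].mean(0)-p)*1000).round(1))
    q=np.array(Q)
    if nm=='scene':
        rows=sorted(set(q[:,1])); 
        print('lowest z',P[:,2].min().round(4),'rows',rows[0],rows[-1])
        for t in(-.04,-.06,-.08,-.10,-.12): 
            e=proj(c,p+[0,0,t]); r=q[q[:,1]==round(e[1]),0]; print(t,e.round(1),(r.min(),r.max(),r.mean().round(1)) if len(r) else None)
E
python3 st.py
```

```text
[0.48305368 0.22554095 0.20874298] F [-0.07 -0.21 -0.39] open 0.126 g 58.4
scene 118
-0.115 29 [   4.9   -0.9 -112.6]
-0.095 22 [  5.4  -1.  -93.5]
-0.075 29 [  5.9  -1.3 -74.2]
-0.055 25 [  5.1  -0.5 -55.1]
-0.035 13 [  5.3  -1.2 -41.1]
lowest z 0.0889 rows 154 178
-0.04 [395.8 153.7] (np.int64(394), np.int64(394), np.float64(394.0))
-0.06 [394.8 159.5] (np.int64(393), np.int64(397), np.float64(395.0))
-0.08 [393.9 165.1] (np.int64(392), np.int64(396), np.float64(394.0))
-0.1 [393.1 170.5] (np.int64(391), np.int64(395), np.float64(393.0))
-0.12 [392.2 175.9] (np.int64(390), np.int64(395), np.float64(392.5))
top few 4
```

The stick is upright in the grip, with its foot 120.5 mm below the TCP. I carry it over the button.

Emit:
servo_tool(commands=[[[-15,-1.2,0],0,5],[[-28,-2.1,0],0,5],[[-32,-2.4,0],0,5],[[-32,-2.4,0],0,5],[[-32,-2.4,0],0,5],[[-32,-2.4,0],0,5],[[-32,-2.4,0],0,5],[[-25,-1.7,0],0,5],[[-15.4,-1,0],0,5],[[0,0,10],0,5],[[0,0,15],0,5],[[0,0,15],0,5],[[0,0,4],0,5],[[0,0,0],0,5],[[0,0,0],0,5]])

```text
time_s: 17.85
eef_pos: [0.4466, -0.0156, 0.1655]
eef_rot: [0.0, 0.734, 0.679, 0.0]
wrist_force: [0.1, 0.1, 0.1]
opening: 0.123
grasp_force: 58.4
```

```bash
sed -i 's/^    q=np/    save(c,"s8.png",(265,120,335,220),6) if nm=="scene" else 0\n    q=np/' st.py; python3 st.py
```

```text
[ 0.44655989 -0.01556163  0.16547524] F [0.15 0.15 0.09] open 0.123 g 58.4
scene 172
-0.135 66 [   2.4   -0.9 -142.1]
-0.115 24 [   6.2    0.4 -112.1]
-0.095 17 [  5.8  -0.2 -95.2]
-0.075 25 [  6.1  -0.  -74.8]
-0.055 26 [  5.9  -0.3 -55.2]
-0.035 14 [  6.2   1.  -40.6]
lowest z 0.0206 rows 166 197
-0.04 [296.6 166.2] (np.int64(299), np.int64(299), np.float64(299.0))
-0.06 [296.9 171.7] (np.int64(295), np.int64(299), np.float64(297.0))
-0.08 [297.1 177. ] (np.int64(296), np.int64(299), np.float64(297.5))
-0.1 [297.4 182.2] (np.int64(296), np.int64(299), np.float64(297.5))
-0.12 [297.7 187.3] (np.int64(296), np.int64(300), np.float64(298.0))
top few 0
```

View pics/s8.png

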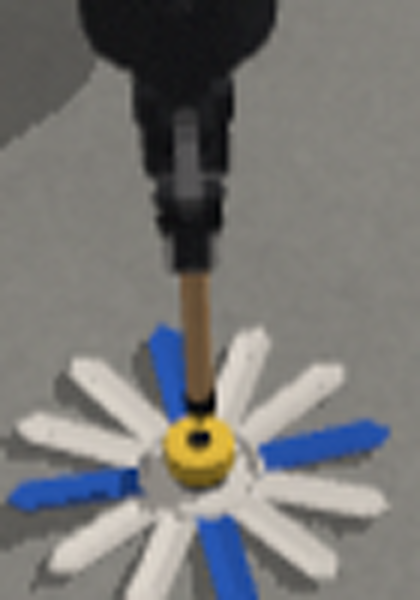

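The foot (crop 200,405) is in line with the dot (199,437), about 21 mm above it. I lower it nearly to contact.

Emit:
servo_tool(commands=[[[0,0,8],0,5],[[0,0,6],0,5],[[0,0,3],0,5],[[0,0,1],0,5],[[0,0,1],0,5],[[0,0,0],0,5],[[0,0,0],0,5],[[0,0,0],0,5]])

```text
time_s: 18.95
eef_pos: [0.4463, -0.0156, 0.1462]
eef_rot: [0.0, 0.734, 0.679, 0.0]
wrist_force: [0.6, 0.0, -0.0]
opening: 0.121
grasp_force: 58.4
```

Emit:
servo_tool(commands=[[[0,0,1],0,5],[[0,0,1],0,5],[[0,0,0],0,5],[[0,0,0],0,5],[[0,0,0],0,5]])

```text
time_s: 19.58
eef_pos: [0.4462, -0.0156, 0.1441]
eef_rot: [-0.0, 0.734, 0.679, -0.0]
wrist_force: [0.6, -0.4, -0.9]
opening: 0.123
grasp_force: 58.4
```

Emit:
servo_tool(commands=[[[0,0,1],0,5],[[0,0,0.5],0,5],[[0,0,0],0,5],[[0,0,0],0,5],[[0,0,0],0,5]])

```text
time_s: 20.2
eef_pos: [0.4462, -0.0156, 0.1427]
eef_rot: [0.0, 0.734, 0.679, 0.0]
wrist_force: [-0.2, 0.3, 2.5]
opening: 0.119
grasp_force: 58.5
```

```bash
cat > f.py <<'E'
from h import *
# average force readings over fresh control periods (camera calls advance 0.05 s)
F=[]
for i in range(8): S=cam('scene'); o,p,R=tool(); F.append(o['wrist_force'])
print(p.round(4),'F',np.mean(F,0).round(2),np.std(F,0).round(2),o['time_s'])
save(S,'s9.png',(265,120,335,220),6)
E
python3 f.py
```

```text
[ 0.4462 -0.0156  0.1426] F [-0.5   0.01  2.08] [0.48 0.5  0.38] 20.6
```

Contact is at about TCP z 0.144, with 2 N now. I go 2.3 mm further in small steps.

Emit:
servo_tool(commands=[[[0,0,0.5],0,5],[[0,0,0.5],0,5],[[0,0,0.5],0,5],[[0,0,0],0,5],[[0,0,0.4],0,5],[[0,0,0.4],0,5],[[0,0,0],0,5],[[0,0,0],0,5],[[0,0,0],0,5],[[0,0,0],0,5]])

```text
time_s: 21.85
eef_pos: [0.4463, -0.0157, 0.1405]
eef_rot: [0.0, 0.734, 0.679, 0.0]
wrist_force: [-1.2, -0.2, 5.7]
opening: 0.122
grasp_force: 58.8
```

```bash
python3 f.py
```

```text
[ 0.4463 -0.0157  0.1404] F [-1.08  0.19  5.21] [0.29 0.33 0.51] 22.25
```

View pics/s9.png

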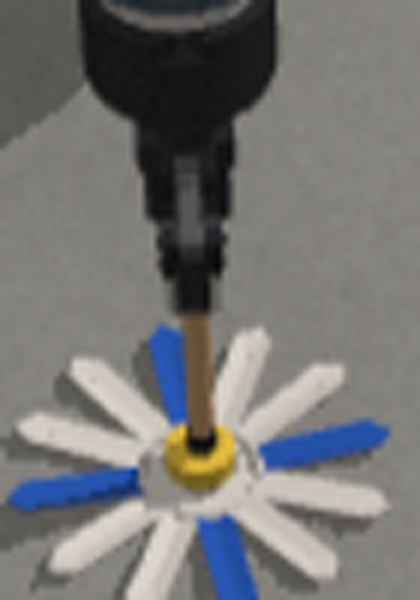

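The foot stands on the dot (crop 202,440), the button is flat, and the push is about 5.3 N, which means about 3.6 mm of squeeze. I hand it in.

```bash
python3 -c "
from bench import ctrl
print(ctrl.hand_in())"
```

```text
the job is handed in; nothing more can be done
None
```

The job is handed in, with no verdict returned: the yellow button lies centred on the pad, and the gripper holds the stick upright on its dot, pushing about 5 N (by that force, roughly 3.6 mm of squeeze).

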